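Bring the amber jar round and lock the turntable

ROBOT

A 6-joint arm with a two-finger parallel gripper is mounted at the origin on the work surface. World frame = base frame: x ahead of the robot, y to its left, z up, the work surface at z = 0. Lengths are in mm, angles in rad, forces in N, time in s.
With the tool pointing down it reaches from about 350 to 775 mm from the base axis. Payload 7.3 kg.
Tool frame: the origin (TCP) lies at the very end of the fingers, on their centre line; the grasp point (between the pads) lies 19 mm behind it; x points along the fingers, y is the direction in which the jaws open and shut, and the axes are right-handed (so a half turn about x gives the same grasp; the last joint's range is limited). The gripper opens to 92 mm and grips with 3 to 60 N. Pads are 19 mm wide; open, the fingers measure 130 mm over their backs; the gripper's body (75 mm by 190 mm) begins 47 mm behind the grasp point.
Start: joints at [1.038, 0.342, 1.524, -0, 1.275, -0.146], TCP at [198.031, 486.239, 226.741] pointing down, gripper open.
Joint ranges: [-2.53, 2.53], [-0.77, 2.02], [0.04, 2.7], [-1, 4.14], [0.28, 2.66], [-3.11, 3.11]. Speed limits (rad/s): [2.57, 2.57, 3.14, 3.14, 3.14, 3.14].

INTERFACE

Orientations are given as [roll, pitch, yaw] about the fixed x, y, z axes, in that order (R = Rz(yaw) Ry(pitch) Rx(roll)).
In Python, from plant import bot gives the robot as it stands.
- The arm moves only by the tool step_arm, never from a script. Its argument "targets" is a list that holds one entry, the list of rows, each a list of 4 numbers: the shift along the tool's x, y, z in m, then the turn about the tool's x in degrees. A call has exactly 5 rows; each row is the pose to reach, as a shift and turn from the pose measured when the call began, along the tool's axes at that moment; what a row does not reach only later rows make up. A row lasts 1/12 s, in which the tool goes at most 41.7 mm and 7.16 degrees, less where a joint would pass 70% of its speed; a pose out of reach is approached as far as the arm can. A call with a gripper value outside its range is refused whole. "jaw" is the closure, from 0 (fully open) to 1 (shut), set as the call begins (left out, the last holds). The fingers move at their own pace and stop on an object; the grip force is fixed at half the most. Time passes only in rows, so rows that repeat a pose let the fingers close, or fill a call up. It gives the time, the measured TCP pose, the force and the opening at its end, in the units of the state.
- bot.get_obs(): the state, without advancing time (a new reading comes with each control period).
- bot.capture(name): name is "scene" or "top" or "wrist"; returns a dict with "color" (384x512x3 uint8, red, green, blue), "depth" (384x512 float32, mm along the optical axis (not along the pixel's ray), 0 where there is no reading), "fov_y" (degrees; the focal length in pixels is half the picture's height over the tangent of half this angle, whatever the lens; pixels are square), "cx", "cy" (the principal point, pixels), "dist_coeffs" ([k1, k2, p1, p2, k3] as OpenCV has them; the pictures are not rectified), "rvec" (rotation vector, rad) and "tvec" (3), from world to camera coordinates, as OpenCV has them. Camera axes: x right, y down, z forward; pixel columns grow to the right and rows downward; lengths in mm; the calibration is good to about 2 mm. A picture is of the moment at which its call begins.
- bot.close_job(): hands the job in, once; it reports no verdict.
The state is a dict: "time": time; "joint_positions": joint angles; "dq": joint speeds; "tau": joint torques, N m; "tool_pos": TCP position; "tcp_rot": TCP orientation; "contact_force": force on the tool from outside, world axes, zero at the start; "moment": the same for the moment, N m; "grip_width": finger opening in mm.
Only numpy, scipy, OpenCV 4.12 (cv2) and the standard library are available. Lean on these libraries where they do the work, as an engineer would, in place of code of your own. Each camera call takes 0.05 s, during which the arm holds its last target. There are 200 camera calls.

TASK

Turn the jar turntable by its upright brass pegs until the amber jar stands directly in line with the red lock, then push the red lock slide towards the turntable until its two teeth mesh with the toothed rim and it clicks fully home. Keep all three jars standing in their places on the turntable, and leave the moka pot, sugar bowl, tamper and coffee grinder undisturbed.

Things in the scene. Friction and masses are not known exactly. Their poses are not given: they have to be found in the camera images.
- base: Dark steel fixed foot. Origin on the turntable's axis at cart-top level. The lock lies along the foot's own -y axis and slides along its +y, towards the axis. Its bed: 100 mm wide (x -50 to 50), y from -80 to -300 mm, 18 mm high, guides and a brass housing up to 38 mm. The amber jar faces the lock when it lies on the foot's -y axis (own x about 0, y about -62 mm).
- platter_top (a point): Centre of the top of the steel platter, on the axis, 42 mm above the cart. Disc radius 122 mm; 18 rim teeth, 20 degrees apart, 20 mm wide, round noses out to radius 140 mm, 24 to 38 mm high. Three jar places at radius 62 mm, 120 degrees apart, each half-way between two pegs and in line with a rim tooth, which fits between the lock's two teeth when that place faces the lock.
- platter (a joint): Turn of the platter about its vertical axis (rad, positive anticlockwise seen from above, limits -6.3 and 6.3), 0 at the start. Stiff bearing, about 0.12 N m of friction: it stops soon after it is let go. Set it within about 2 degrees of the lock's line; the round noses of the teeth pull in the rest.
- peg0_top (a point): Centre of the top of upright brass finger peg 0 on the platter: 14 mm diameter, 80 mm tall, from the platter top to 122 mm above the cart, at radius 105 mm. The three pegs are 120 degrees apart. At least 50 mm of free space to the jars.
- peg1_top (a point): Centre of the top of upright brass finger peg 1 on the platter: 14 mm diameter, 80 mm tall, from the platter top to 122 mm above the cart, at radius 105 mm. The three pegs are 120 degrees apart. At least 50 mm of free space to the jars.
- peg2_top (a point): Centre of the top of upright brass finger peg 2 on the platter: 14 mm diameter, 80 mm tall, from the platter top to 122 mm above the cart, at radius 105 mm. The three pegs are 120 degrees apart. At least 50 mm of free space to the jars.
- lock (a joint): Travel of the red lock slide (m): 0 = drawn back, 0.045 = fully home. Starts between 0 and 0.012. Its teeth reach the rim teeth at about 0.029; a sprung ball must be passed from 0.030 to 0.039 and then holds the slide home. About 2 N of friction, 10 N in all to pass the ball. If the teeth do not mesh it stops short, at 0.029 to 0.035.
- lock_push (a point): Centre of the outer face of the red lock's upright push plate (the face away from the turntable), 88 mm above the cart. The plate is 60 mm wide, 12 mm thick, its top 110 mm above the cart; push it along the foot's +y. Behind the face the bed is free.
- amber_mid (a point): Centre (half-way up) of the amber glass storage jar: 66 mm diameter, 95 mm tall, standing loose on the platter in one of its three places, top 137 mm above the cart. This one must face the lock.
- clear_mid (a point): Centre (half-way up) of the clear glass storage jar: 66 mm diameter, 95 mm tall, standing loose on the platter in one of its three places, top 137 mm above the cart.
- green_mid (a point): Centre (half-way up) of the green glass storage jar: 66 mm diameter, 95 mm tall, standing loose on the platter in one of its three places, top 137 mm above the cart.
- moka_mid (a point): Middle of the matte black moka pot, a bystander, 80 mm above its foot: 165 mm tall, 48 mm radius, handle reaching 80 mm from its axis between 80 and 141 mm height.
- sugar_mid (a point): Middle of the white ceramic sugar bowl, a bystander: 86 mm tall, 47 mm radius.
- tamper_mid (a point): Middle of the aluminium tamper lying flat, a bystander: 100 mm long, up to 62 mm high, 58 mm diameter at its head.
- grinder_mid (a point): Middle of the steel hand coffee grinder, a bystander, 80 mm above its foot: body radius 28 mm, crank on top reaching 55 mm from its axis, 176 mm tall in all.
Things that resemble listed ones, but are neither listed nor needed, are in the scene too. Of the things like the part that bears green_mid, leave any that is pink; of the rest the smaller one is meant.

How it is judged (in metres and radians):
On the way, in this order (a step that is already met when the one before it is completed fails the run):
1. the amber jar stands in line with the lock while the lock is still drawn back (x of amber_mid in the frame of base between -0.012 and 0.012 m and y of amber_mid in the frame of base below -0.04 m and value of joint lock below 0.028 m), for 0.2 s.
2. the lock is pushed home, meshed and past its detent (value of joint lock above 0.0425 m and x of amber_mid in the frame of base between -0.012 and 0.012 m and y of amber_mid in the frame of base below -0.04 m), for 0.2 s.
At the end, for the whole second after the job is handed in: The lock slide is home (travel over 42.5 of 45 mm), the amber jar's centre is within 12 mm of the lock's centre line on the lock's side of the axis, all three jars stand upright (within 0.1 rad) on the platter with their centres 45 to 80 mm from its axis, and the platter is at rest (all of step 2 and angle between each of amber_mid, clear_mid, green_mid's own z axis and vertical below 0.1 rad and horizontal distance between amber_mid and platter_top between 0.045 and 0.08 m and height (world z) of amber_mid between 0.08 and 0.1 m and horizontal distance between clear_mid and platter_top between 0.045 and 0.08 m and height (world z) of clear_mid between 0.08 and 0.1 m and horizontal distance between green_mid and platter_top between 0.045 and 0.08 m and height (world z) of green_mid between 0.08 and 0.1 m and velocity of joint platter between -0.05 and 0.05 rad/s); the robot touches nothing.
It fails at once if a jar is tipped (angle between any of amber_mid, clear_mid, green_mid's own z axis and vertical above 0.35 rad).
It fails at once if a bystander is moved more than 25 mm or tipped (distance of any of moka_mid, sugar_mid, tamper_mid, grinder_mid from where it was at the start of the episode above 0.025 m or angle between any of moka_mid, sugar_mid, tamper_mid, grinder_mid's own z axis and vertical above 0.35 rad).
It also fails if it takes over 72 s, if anything falls off the work surface, if the arm or the gripper's body presses on something with over 40 N, if the wrist force passes 120 N, or if a joint passes its speed limit or range.

## Working session

There is one attempt and no reset: what is moved stays moved. The work goes in short steps, Python scripts to look and compute and a tool call to move; the robot and the scene stay as the last step left them, time stands still between calls to the robot, and variables do not carry over. Pictures are saved under pics/ and viewed, about 8 in all and at most 12, crops included, and the job is handed in when it is done.

Besides the shell and the picture viewer there is one more tool, called after "Emit:" by a JSON object that holds its "name" and its "arguments". step_arm: Moves the arm, as the interface text tells. Its arguments: {"type":"object","properties":{"targets":{"type":"array","items":{"type":"array","items":{"type":"array","items":{"type":"number"}}}},"jaw":{"type":"number"}},"required":["targets"]}

```bash
mkdir -p pics; ls; cat > h.py <<'E'
import numpy as np, cv2, pickle
from plant import bot
def cap(n,save=None):
    c=bot.capture(n)
    if save: cv2.imwrite('pics/'+save,c['color'][:,:,::-1])
    pickle.dump(c,open(f'{n}.pkl','wb'))
    return c
def cal(c):
    f=c['color'].shape[0]/2/np.tan(np.radians(c['fov_y'])/2)
    K=np.array([[f,0,c['cx']],[0,f,c['cy']],[0,0,1.]])
    return K,np.array(c['dist_coeffs'],float),cv2.Rodrigues(np.array(c['rvec'],float))[0],np.array(c['tvec'],float).reshape(3)
def ray(c,uv):
    K,d,R,t=cal(c)
    p=cv2.undistortPoints(np.array(uv,float).reshape(-1,1,2),K,d).reshape(-1,2)
    D=np.c_[p,np.ones(len(p))]
    return -R.T@t, D@R, D
def plane(c,uv,z):
    o,D,_=ray(c,uv); return o+D*((z-o[2])/D[:,2])[:,None]
def deep(c,uv):
    o,D,_=ray(c,uv); u=np.array(uv).astype(int).reshape(-1,2)
    return o+D*c['depth'][u[:,1],u[:,0]][:,None]
def proj(c,P):
    K,d,R,t=cal(c); return cv2.projectPoints(np.array(P,float).reshape(-1,1,3),cv2.Rodrigues(R)[0],t,K,d)[0].reshape(-1,2)
E
python3 - <<'E'
from h import *
a=cap('scene','scene0.png');b=cap('top','top0.png')
for c in(a,b): print(cal(c)[0][0,0],c['dist_coeffs'],-cal(c)[2].T@cal(c)[3])
print(bot.get_obs())
E
```

```text
pics
437.9087924561487 [-0.16876066  0.          0.          0.          0.        ] [1123.74593813  520.54105272  772.03098295]
381.7810998742032 [-0.12302015  0.          0.          0.          0.        ] [ 433.21293629  134.45182016 1107.32489978]
{'time': 0.1, 'joint_positions': array([ 1.03800322e+00,  3.42634837e-01,  1.52489430e+00, -5.00173050e-06,
        1.27536512e+00, -1.46018206e-01]), 'dq': array([ 1.01688406e-04, -1.65833979e-03, -2.27193134e-03, -7.55240071e-04,
        2.83272085e-06, -2.13988343e-03]), 'tau': array([ 1.69637944e-03, -4.32002807e+01, -2.44694030e+01,  7.20320782e-02,
        5.26177045e-02,  3.28254970e-06]), 'tool_pos': array([197.846946  , 485.92662905, 226.13338721]), 'tcp_rot': array([-1.71313975,  1.56949471, -2.09991319]), 'contact_force': array([-0.69200595,  0.16527447, -0.27604084]), 'moment': array([0.05662203, 0.02205299, 0.00275478]), 'grip_width': 91.55519938718896}
```

View pics/scene0.png

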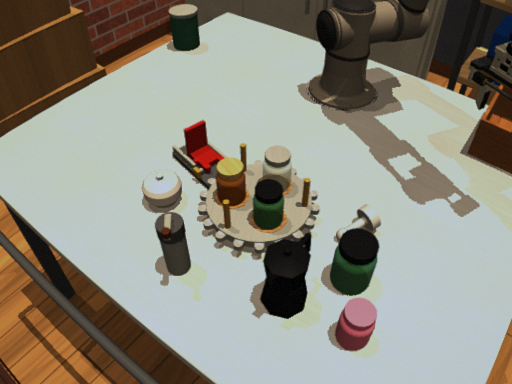

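View pics/top0.png

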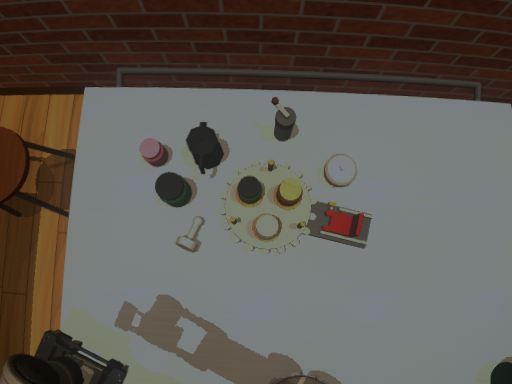

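```bash
python3 - <<'E'
from h import *
b=pickle.load(open('top.pkl','rb'));a=pickle.load(open('scene.pkl','rb'))
for n,c,s,r in(('top',b,4,(190,140,390,265)),('scene',a,4,(140,110,340,260))):
    x0,y0,x1,y1=r
    im=cv2.resize(c['color'][y0:y1,x0:x1,::-1],None,fx=s,fy=s,interpolation=cv2.INTER_CUBIC)
    im=np.clip(im*(1.6 if n=='top' else 1),0,255).astype(np.uint8)
    cv2.imwrite(f'pics/{n}crop.png',im)
    hsv=cv2.cvtColor(c['color'],cv2.COLOR_RGB2HSV)
    for nm,lo,hi in(('brass',(16,110,60),(30,255,255)),('red',(0,200,80),(4,255,255)),('green',(50,90,20),(90,255,255))):
        m=cv2.inRange(hsv,lo,hi); k,l,st,ce=cv2.connectedComponentsWithStats(m)
        for i in range(1,k):
            if st[i,4]>8:
                P=deep(c,[ce[i]])[0]; print(n,nm,st[i],ce[i].round(1),P.round(0), plane(c,[ce[i]],122)[0].round(0) if nm=='brass' else '')
E
```

```text
top brass [  2  95  17  34 305] [  9.3 110.6] [1164. 1502. -746.] [822. 861. 122.]
top brass [41 94  6 31 63] [ 43.3 107.4] [1182. 1301. -750.] [830. 753. 122.]
top brass [  44   94   30   56 1151] [ 57.7 121.8] [1099. 1202. -747.] [787. 702. 122.]
top brass [ 41 151  11   7  42] [ 45.4 154.3] [ 921. 1248. -749.] [692. 725. 122.]
top brass [269 160   5   6  20] [270.8 162.5] [683. 102. 126.] [684. 102. 122.]
top brass [282 181  20   9  50] [291.6 185.3] [621.  47. 140.] [624.  45. 122.]
top brass [277 184  13  17  30] [282.1 193.6] [599.  71. 137.] [601.  70. 122.]
top brass [289 190  13  11  41] [296.2 193.9] [599.  35. 139.] [602.  33. 122.]
top brass [236 195  27  12  83] [248.4 202.6] [582. 159.  71.] [575. 158. 122.]
top brass [274 198   3   5   9] [274.8 199.6] [597.  85.  44.] [585.  89. 122.]
top brass [276 201  25   9  76] [288.1 206. ] [580.  47.  42.] [569.  54. 122.]
top brass [328 202   8   5  29] [331.7 204. ] [590. -77.  39.] [578. -61. 122.]
top brass [  29  209   30  148 1977] [ 41.7 273.5] [ 312. 1195. -747.] [369. 698. 122.]
top brass [254 214   9   8  13] [257.6 2
[... 2480 characters left out ...]
.  122.]
scene brass [ 16 239  14  14 108] [ 22.4 245.1] [  877. -1020.  -749.] [1018. -138.  122.]
scene brass [  0 253  12  15  88] [  4.3 259.1] [  979. -1018.  -747.] [1062. -138.  122.]
scene brass [  0 313  15  17  56] [  7.1 321.2] [1142. -736. -753.] [1132.  -15.  122.]
scene brass [ 60 341  10   9  14] [ 64.6 345. ] [1039. -462. -747.] [1087.  100.  122.]
scene red [185 121  20  11  58] [194.2 126.1] [ 530. -133.  110.] 
scene red [190 145  33  24 410] [205. 156.] [538. -97.  36.] 
scene green [171  16  28  34 767] [184.9  32.9] [ 118. -579.   75.] 
scene green [254 195  30  34 622] [267.9 213. ] [641. 177.  98.] 
scene green [ 331  246   46   49 1222] [350.3 274.6] [656. 383.  78.]
```

View pics/topcrop.png

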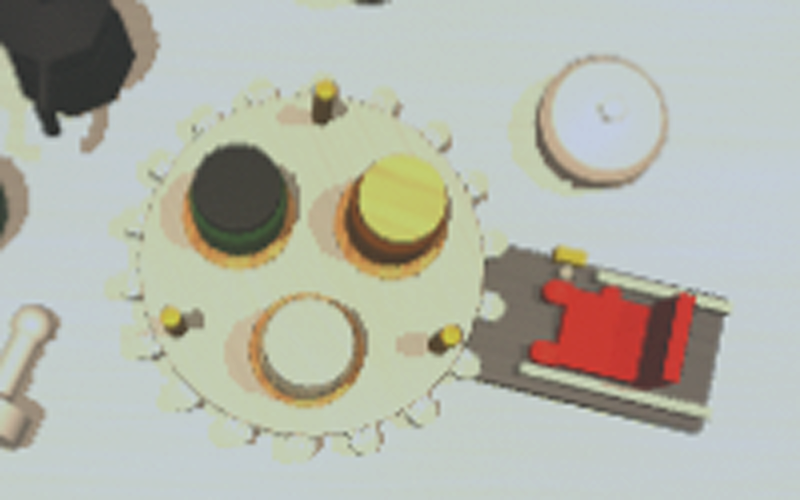

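```bash
python3 - <<'E'
from h import *
from scipy.spatial.transform import Rotation as Ro
b=pickle.load(open('top.pkl','rb'))
hsv=cv2.cvtColor(b['color'],cv2.COLOR_RGB2HSV); C=np.array([579.3,105.7])
m=cv2.inRange(hsv,(0,190,50),(6,255,255))|cv2.inRange(hsv,(175,190,50),(180,255,255)); m[:,:315]=0;m[:,380:]=0
v,u=np.nonzero(m); P=deep(b,np.c_[u,v]+0.5)
top=P[P[:,2]>100]; low=P[(P[:,2]<60)]
for n,q in(('top',top),('low',low)):
    r=cv2.minAreaRect(q[:,:2].astype(np.float32)); d=np.array(r[0])-C
    print(n,len(q),q[:,2].mean(),r,np.hypot(*d),np.degrees(np.arctan2(d[1],d[0])))
# dark bed
m=cv2.inRange(hsv,(0,0,0),(180,120,110)); m[:,:310]=0;m[:,378:]=0;m[:195]=0;m[250:]=0
v,u=np.nonzero(m); P=deep(b,np.c_[u,v]+0.5); Q=P[(P[:,2]>10)&(P[:,2]<30)]
r=cv2.minAreaRect(Q[:,:2].astype(np.float32)); d=np.array(r[0])-C
print('bed',len(Q),r,np.degrees(np.arctan2(d[1],d[0])))
o=bot.get_obs(); print(Ro.from_euler('xyz',o['tcp_rot']).as_matrix().round(3))
E
```

```text
top 5 111.16592068257299 ((519.427734375, -135.89108276367188), (3.750859022140503, 29.95233726501465), 78.18889617919922) 248.8994565321385 -103.91888581227437
low 312 37.803432817708966 ((536.7656860351562, -93.13130187988281), (74.13247680664062, 54.04176712036133), 80.18732452392578) 203.3299153388625 -102.07481030951787
bed 1003 ((535.8197021484375, -102.48193359375), (179.7172393798828, 103.48235321044922), 77.07426452636719) -101.79705326795265
[[-0.001  0.377  0.926]
 [-0.001  0.926 -0.377]
 [-1.    -0.001 -0.   ]]
```

Emit:
{"name": "step_arm", "arguments": {"targets": [[[0,-0.022,0.034,7],[0,-0.044,0.068,14],[0,-0.066,0.1,21],[0,-0.088,0.134,28],[0,-0.109,0.167,35]]], "jaw": 0.4}}

```text
time: 0.52
tool_pos: [311.7, 320.2, 226.0]
tcp_rot: [-1.169, 1.569, -2.172]
contact_force: [0.3, 0.6, -0.2]
grip_width: 63.4
```

```bash
cat >> h.py <<'E'
from scipy.spatial.transform import Rotation as Ro
def to(x,y,z,yaw):
    "shift in tool axes (mm) and turn (deg) to a world TCP and yaw of tool y"
    o=bot.get_obs(); R=Ro.from_euler('xyz',o['tcp_rot']).as_matrix()
    s=R.T@(np.array([x,y,z])-o['tool_pos']); w=np.degrees(np.arctan2(R[1,1],R[0,1]))
    print('t',round(o['time'],2),'pos',o['tool_pos'].round(1),'yaw',w.round(1),'F',o['contact_force'].round(1),'grip',round(o['grip_width'],1))
    print('shift',s.round(1),'turn',round(-((yaw-w+180)%360-180),1))
E
python3 -c "
from h import *
to(524,17,170,-32)"
```

```text
t 0.52 pos [311.7 320.2 226. ] yaw 32.5 F [ 0.3  0.6 -0.2] grip 63.4
shift [ 56.2  16.  369.7] turn 64.5
```

Emit:
{"name": "step_arm", "arguments": {"targets": [[[0.005,0.002,0.037,7],[0.01,0.004,0.074,14],[0.015,0.005,0.111,21],[0.02,0.007,0.148,28],[0.025,0.008,0.19,35]]]}}

```text
time: 0.93
tool_pos: [420.6, 163.4, 200.9]
tcp_rot: [-0.775, 1.569, -2.395]
contact_force: [0.6, 0.5, -0.9]
grip_width: 55.2
```

```bash
python3 -c "
from h import *
to(524,17,160,-32)"
```

```text
t 0.93 pos [420.6 163.4 200.9] yaw -2.8 F [ 0.6  0.5 -0.9] grip 55.2
shift [ 40.9 110.4 141.2] turn 29.2
```

Emit:
{"name": "step_arm", "arguments": {"targets": [[[0.008,0.022,0.028,6],[0.016,0.044,0.056,12],[0.024,0.066,0.084,18],[0.032,0.088,0.112,24],[0.041,0.11,0.141,29]]]}}

```text
time: 1.35
tool_pos: [524.2, 15.6, 159.3]
tcp_rot: [-0.408, 1.569, -2.539]
contact_force: [0.5, -0.1, 0.9]
grip_width: 54.9
```

```bash
python3 - <<'E'
from h import *
to(524,17,90,-32)
w=cap('wrist','w1.png'); P=proj(w,[[524,17,122]]); print(P)
E
```

```text
t 1.35 pos [524.2  15.6 159.3] yaw -32.1 F [ 0.5 -0.1  0.9] grip 54.9
shift [69.3 -0.9 -1.2] turn -0.1
[[253.41625605 214.76336118]]
```

View pics/w1.png

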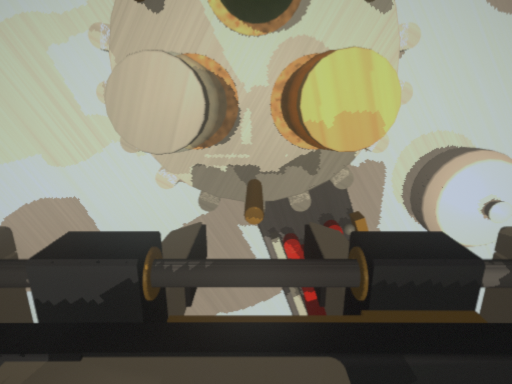

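The wrist view shows the peg top at (253,215), which matches the projection, centred between the fingers with the amber jar to its right. I'll descend and grip.

Emit:
{"name": "step_arm", "arguments": {"targets": [[[0.017,0,-0.001,0],[0.034,0,-0.001,0],[0.051,0,-0.001,0],[0.069,-0.001,-0.001,0],[0.069,-0.001,-0.001,0]]]}}

```text
time: 1.82
tool_pos: [524.2, 11.9, 85.2]
tcp_rot: [-0.624, 1.562, -2.762]
contact_force: [-0.9, 0.5, -0.8]
grip_width: 55.2
```

Emit:
{"name": "step_arm", "arguments": {"targets": [[[0,0,0,0],[0,0,0,0],[0,0,0,0],[0,0,0,0],[0,0,0,0]]], "jaw": 1}}

```text
time: 2.23
tool_pos: [524.7, 11.9, 86.1]
tcp_rot: [-0.51, 1.564, -2.648]
contact_force: [0.6, 0.5, -0.4]
grip_width: 26.2
```

```bash
python3 - <<'E'
from h import *
C=np.array([579.3,105.7])
for a in(-132,-142,-152,-162):
    print(a,C+104.6*np.array([np.cos(np.radians(a)),np.sin(np.radians(a))]))
to(524,17,90,-32)
o=bot.get_obs();R=Ro.from_euler('xyz',o['tcp_rot']).as_matrix()
p0=np.array([np.cos(np.radians(-122)),np.sin(np.radians(-122))])
for d in(4,8,12,16,20):
    a=np.radians(-122-d); s=104.6*(np.array([np.cos(a),np.sin(a)])-p0); print(d,(R.T@np.r_[s,0]).round(1))
E
```

```text
-132 [509.30893857  27.96705126]
-142 [496.87407517  41.30180968]
-152 [486.94368179  56.59327453]
-162 [479.8194884   73.37682239]
t 2.23 pos [524.7  11.9  86.1] yaw -32.5 F [ 0.6  0.5 -0.4] grip 26.2
shift [-3.9 -3.4 -3.9] turn -0.5
4 [ 0.  -7.3 -0.2]
8 [  0.  -14.6  -0.9]
12 [  0.1 -21.8  -2.1]
16 [  0.1 -28.9  -3.8]
20 [  0.1 -35.8  -6. ]
```

Emit:
{"name": "step_arm", "arguments": {"targets": [[[-0.003,-0.003,-0.004,0],[-0.003,-0.003,-0.004,0],[-0.003,-0.003,-0.004,0],[-0.003,-0.003,-0.004,0],[-0.003,-0.003,-0.004,0]]]}}

```text
time: 2.65
tool_pos: [525.1, 17.4, 90.1]
tcp_rot: [-0.348, 1.566, -2.486]
contact_force: [-0.0, 2.2, 6.9]
grip_width: 13.2
```

```bash
python3 - <<'E'
from h import *
to(524,17,90,-32)
E
```

```text
t 2.65 pos [525.1  17.4  90.1] yaw -32.5 F [-0.   2.2  6.9] grip 13.2
shift [ 0.1 -0.8  0.9] turn -0.5
```

Emit:
{"name": "step_arm", "arguments": {"targets": [[[0,-0.0036,0,2],[0,-0.0073,-0.0003,4],[0,-0.011,-0.0006,6],[0,-0.0146,-0.001,8],[0,-0.0182,-0.0016,10]]]}}

```text
time: 3.07
tool_pos: [510.6, 28.3, 90.1]
tcp_rot: [-0.061, 1.566, -2.375]
contact_force: [-0.0, -1.0, -0.8]
grip_width: 12.8
```

```bash
python3 - <<'E'
from h import *
to(509.3,28,90,-42)
E
```

```text
t 3.07 pos [510.6  28.3  90.1] yaw -42.6 F [-0.  -1.  -0.8] grip 12.8
shift [ 0.1 -0.7  1.1] turn -0.6
```

Following the arc well; continue.

Emit:
{"name": "step_arm", "arguments": {"targets": [[[0,-0.0036,0,2],[0,-0.0073,-0.0003,4],[0,-0.011,-0.0006,6],[0,-0.0146,-0.001,8],[0,-0.0182,-0.0016,10]]]}}

```text
time: 3.48
tool_pos: [498.1, 41.6, 90.1]
tcp_rot: [0.178, 1.565, -2.312]
contact_force: [0.2, -0.7, 0.1]
grip_width: 13.0
```

Emit:
{"name": "step_arm", "arguments": {"targets": [[[0,-0.0036,0,2],[0,-0.0073,-0.0003,4],[0,-0.011,-0.0006,6],[0,-0.0146,-0.001,8],[0,-0.0182,-0.0016,10]]]}}

```text
time: 3.9
tool_pos: [488.1, 56.9, 90.1]
tcp_rot: [0.384, 1.565, -2.282]
contact_force: [0.2, -2.0, 1.0]
grip_width: 13.3
```

```bash
python3 - <<'E'
from h import *
to(479.8,73.4,90,-72)
E
```

```text
t 3.9 pos [488.1  56.9  90.1] yaw -62.8 F [ 0.2 -2.   1. ] grip 13.3
shift [  0.1 -18.5  -0.1] turn 9.2
```

Emit:
{"name": "step_arm", "arguments": {"targets": [[[0,-0.0037,0,2],[0,-0.0074,0,4],[0,-0.011,0,6],[0,-0.0148,0,8],[0,-0.0185,-0.0003,9]]]}}

```text
time: 4.32
tool_pos: [481.1, 73.6, 90.2]
tcp_rot: [0.978, 1.566, -1.847]
contact_force: [7.2, -0.5, -5.0]
grip_width: 13.4
```

Emit:
{"name": "step_arm", "arguments": {"targets": [[[0,0,0,0],[0,0,0,0],[0,0,0,0],[0,0,0,0],[0,0,0,0]]], "jaw": 0.5}}

```text
time: 4.73
tool_pos: [480.9, 73.5, 90.2]
tcp_rot: [0.929, 1.566, -1.896]
contact_force: [0.5, 0.2, 0.7]
grip_width: 41.8
```

Emit:
{"name": "step_arm", "arguments": {"targets": [[[-0.03,0,0,0],[-0.06,0,0,0],[-0.09,0,0,0],[-0.11,0,0,0],[-0.11,0,0,0]]]}}

```text
time: 5.15
tool_pos: [483.3, 73.9, 204.6]
tcp_rot: [2.213, 1.563, -0.612]
contact_force: [0.5, 0.3, 0.4]
grip_width: 45.9
```

```bash
python3 - <<'E'
from h import *
to(479.8,73.4,200,-72)
b=cap('top')
x0,y0,x1,y1=190,140,390,265
cv2.imwrite('pics/top2.png',np.clip(cv2.resize(b['color'][y0:y1,x0:x1,::-1],None,fx=4,fy=4,interpolation=cv2.INTER_CUBIC)*1.6,0,255).astype(np.uint8))
hsv=cv2.cvtColor(b['color'],cv2.COLOR_RGB2HSV)
m=cv2.inRange(hsv,(16,110,60),(30,255,255)); k,l,st,ce=cv2.connectedComponentsWithStats(m); C=np.array([579.3,105.7])
for i in range(1,k):
    P=plane(b,[ce[i]+0],122)[0]; d=P[:2]-C
    if st[i,4]>8 and 95<np.hypot(*d)<115: print(st[i,4],ce[i].round(1),P.round(1),deep(b,[ce[i]])[0].round(0),np.hypot(*d),np.degrees(np.arctan2(d[1],d[0])))
E
```

```text
t 5.15 pos [483.3  73.9 204.6] yaw -71.9 F [0.5 0.3 0.4] grip 45.9
shift [ 4.5 -0.7  3.6] turn 0.1
22 [295.9 173.5] [656.4  34.5 122. ] [656.  35. 124.] 104.90148092495603 -42.71008326516486
21 [229.8 192. ] [601.7 207.3 122. ] [601. 207. 127.] 104.01820977955562 77.53810139800973
```

View pics/top2.png

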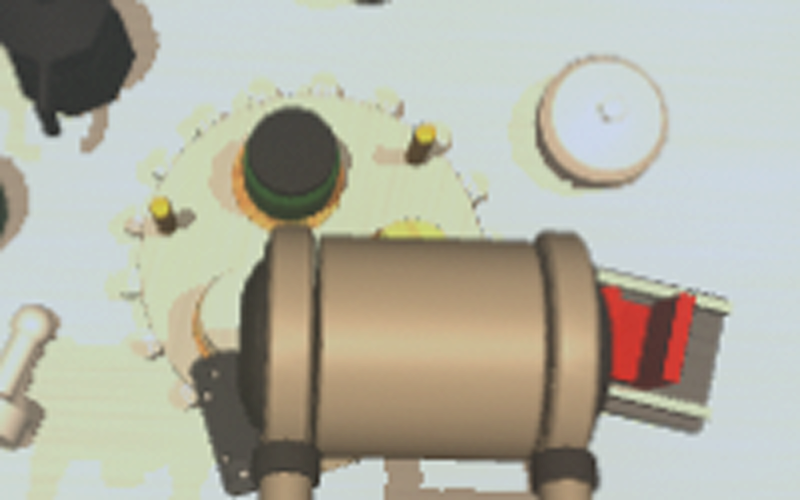

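The platter turned −40.6°, so by peg angles amber is at about −102.6° and the lock line is about −102°. I'll move behind the lock and check the line from near.

```bash
python3 - <<'E'
from h import *
b=pickle.load(open('top.pkl','rb'))
print(plane(b,[[362.5,225],[363,213.5],[360,235]],110).round(0))
to(515,-195,200,-12)
E
```

```text
[[ 526. -145.  110.]
 [ 556. -147.  110.]
 [ 499. -138.  110.]]
t 5.2 pos [482.2  73.9 202.2] yaw -71.9 F [-0.8 -0.9  0.1] grip 45.8
shift [  3.6 265.7  52.6] turn -59.9
```

Emit:
{"name": "step_arm", "arguments": {"targets": [[[0,0.027,0.005,-6],[0,0.053,0.01,-12],[0,0.08,0.016,-18],[0,0.106,0.021,-24],[0,0.133,0.026,-30]]], "jaw": 1}}

```text
time: 5.62
tool_pos: [498.0, -61.6, 201.3]
tcp_rot: [0.812, 1.567, -1.483]
contact_force: [0.6, -0.2, 0.2]
grip_width: 17.2
```

```bash
python3 - <<'E'
from h import *
to(515,-195,200,-12)
E
```

```text
t 5.62 pos [498.  -61.6 201.3] yaw -41.5 F [ 0.6 -0.2  0.2] grip 17.2
shift [  1.8 101.2  88.6] turn -29.5
```

Emit:
{"name": "step_arm", "arguments": {"targets": [[[0,0.02,0.018,-6],[0,0.04,0.036,-12],[0,0.06,0.053,-18],[0,0.08,0.071,-24],[0,0.1,0.089,-30]]]}}

```text
time: 6.03
tool_pos: [513.0, -195.6, 200.0]
tcp_rot: [-0.596, 1.567, -2.363]
contact_force: [0.8, 0.2, -0.3]
grip_width: 0.2
```

```bash
python3 - <<'E'
from h import *
to(515,-195,200,-12)
w=cap('wrist','w2.png')
b=cap('top')
hsv=cv2.cvtColor(b['color'],cv2.COLOR_RGB2HSV)
C=np.array([579.3,105.7])
t=np.radians(-102); print('line pts in wrist',proj(w,[[*(C+r*np.array([np.cos(t),np.sin(t)])),z] for r,z in((250,110),(200,38),(150,38),(62,137))]).round(0))
# amber lid in top view at z=137
m=cv2.inRange(hsv,(20,100,60),(33,255,255)); k,l,st,ce=cv2.connectedComponentsWithStats(m)
for n,c,r in(('top',b,0),('wrist',w,0)):
    h=cv2.cvtColor(c['color'],cv2.COLOR_RGB2HSV); m=cv2.inRange(h,(20,90,60),(33,255,255))
    k,l,st,ce=cv2.connectedComponentsWithStats(m)
    for i in range(1,k):
        if st[i,4]>15:
            P=plane(c,[ce[i]],137)[0]; d=P[:2]-C
            if np.hypot(*d)<130: print(n,st[i],P.round(0),deep(c,[ce[i]])[0].round(0),np.hypot(*d).round(1),np.degrees(np.arctan2(d[1],d[0])).round(1))
E
```

```text
t 6.03 pos [ 513.  -195.6  200. ] yaw -11.2 F [ 0.8  0.2 -0.3] grip 0.2
shift [ 0.   1.8 -0.9] turn 0.8
line pts in wrist [[ 259.  124.]
 [ 259.   66.]
 [ 260.    8.]
 [ 265. -236.]]
top [294 171   5   5  22] [654.  36. 137.] [658.  35. 122.] 102.3 -42.9
top [228 189   5   6  24] [600. 206. 137.] [603. 207. 122.] 102.4 78.4
top [253 194  15   5  34] [591. 124. 137.] [606. 123.  42.] 21.9 58.0
top [282 195  22  23 395] [568.  44. 137.] [567.  44. 137.] 62.8 -100.8
top [280 221  15   4  32] [524.  53. 137.] [532.  46.  43.] 76.3 -136.8
top [247 231  12   4  24] [495. 142. 137.] [501. 143.  42.] 91.9 156.5
top [278 238   5   6  24] [479.  75. 137.] [480.  74. 122.] 104.7 -162.8
```

View pics/w2.png

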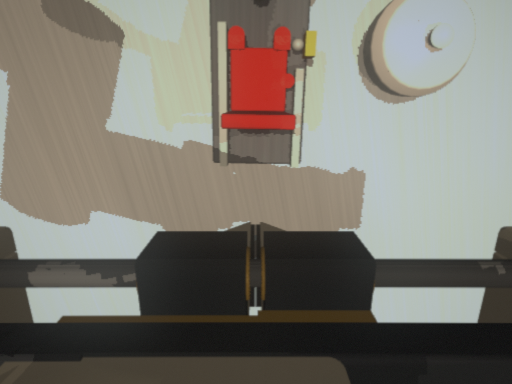

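The wrist view confirms the line. The red teeth are at (236,38) and (283,38) and the plate is centred at x≈258.5, against a projected −102° line at x=259. Amber's lid reads −100.8° and the pegs imply −102.6°, so it is inside the 2° band. Next I'll descend behind the plate.

Emit:
{"name": "step_arm", "arguments": {"targets": [[[0.024,0.001,0,0.8],[0.048,0.002,0,0.8],[0.072,0.002,0,0.8],[0.096,0.002,0,0.8],[0.118,0.002,0,0.8]]]}}

```text
time: 6.55
tool_pos: [513.8, -197.5, 79.2]
tcp_rot: [-0.912, 1.566, -2.7]
contact_force: [-0.0, 0.5, -0.0]
grip_width: 0.4
```

```bash
python3 - <<'E'
from h import *
C=np.array([579.3,105.7]);t=np.radians(-102)
p=C+275*np.array([np.cos(t),np.sin(t)])
to(*p,82,-12)
E
```

```text
t 6.55 pos [ 513.8 -197.5   79.2] yaw -12.4 F [-0.   0.5 -0. ] grip 0.4
shift [ -2.9   0.8 -35.2] turn -0.4
```

Emit:
{"name": "step_arm", "arguments": {"targets": [[[-0.003,0.001,-0.008,0],[-0.003,0.001,-0.016,0],[-0.003,0.001,-0.024,0],[-0.003,0.001,-0.03,0],[-0.003,0.001,-0.035,0]]]}}

```text
time: 6.97
tool_pos: [523.2, -162.5, 83.5]
tcp_rot: [-0.439, 1.567, -2.226]
contact_force: [-0.3, 0.5, 0.5]
grip_width: 0.3
```

Emit:
{"name": "step_arm", "arguments": {"targets": [[[0,0,-0.004,0],[0,0,-0.008,0],[0,0,-0.012,0],[0,0,-0.016,0],[0,0,-0.02,0]]]}}

```text
time: 7.38
tool_pos: [527.9, -143.3, 83.9]
tcp_rot: [-0.12, 1.566, -1.907]
contact_force: [-0.2, -3.0, 3.0]
grip_width: 0.4
```

```bash
python3 - <<'E'
from h import *
C=np.array([579.3,105.7]);t=np.radians(-102)
p=C+220*np.array([np.cos(t),np.sin(t)])
to(*p,82,-12)
w=cap('wrist','w3.png')
h=cv2.cvtColor(w['color'],cv2.COLOR_RGB2HSV); m=cv2.inRange(h,(0,180,50),(6,255,255))
v,u=np.nonzero(m);P=deep(w,np.c_[u,v]); r=-(P[:,:2]-C)@[-np.cos(t),-np.sin(t)]
for lo,hi in((25,45),(106,116)):
    q=r[(P[:,2]>lo)&(P[:,2]<hi)]; print(lo,len(q),np.percentile(q,[1,99]) if len(q) else '')
E
```

```text
t 7.38 pos [ 527.9 -143.3   83.9] yaw -12.4 F [-0.2 -3.   3. ] grip 0.4
shift [  1.7  -1.7 -34.2] turn -0.4
25 9066 [155.83792889 231.2719209 ]
106 1620 [231.02178772 241.82045099]
```

Emit:
{"name": "step_arm", "arguments": {"targets": [[[0,-0.0005,-0.003,0],[0,-0.001,-0.006,0],[0,-0.001,-0.009,0],[0,-0.001,-0.012,0],[0,-0.001,-0.014,0]]]}}

```text
time: 7.85
tool_pos: [530.0, -129.0, 83.7]
tcp_rot: [-0.125, 1.566, -1.912]
contact_force: [-1.9, -12.4, 1.1]
grip_width: 0.3
```

Emit:
{"name": "step_arm", "arguments": {"targets": [[[0,0,-0.002,0],[0,0,-0.004,0],[0,0,-0.006,0],[0,0,-0.008,0],[0,0,-0.01,0]]]}}

```text
time: 8.27
tool_pos: [531.6, -121.4, 83.7]
tcp_rot: [-0.11, 1.562, -1.897]
contact_force: [-2.0, -10.5, 1.3]
grip_width: 0.4
```

```bash
cat > lk.py <<'E'
from h import *
C=np.array([579.3,105.7]);t=np.radians(-102)
p=C+220*np.array([np.cos(t),np.sin(t)])
to(*p,82,-12)
w=cap('wrist','w4.png')
h=cv2.cvtColor(w['color'],cv2.COLOR_RGB2HSV); m=cv2.inRange(h,(0,180,50),(6,255,255))
v,u=np.nonzero(m);P=deep(w,np.c_[u,v]); r=-(P[:,:2]-C)@[-np.cos(t),-np.sin(t)]
for lo,hi in((25,45),(106,116)):
    q=r[(P[:,2]>lo)&(P[:,2]<hi)]; print(lo,len(q),np.percentile(q,[1,99]) if len(q) else '')
E
python3 lk.py
```

```text
t 8.27 pos [ 531.6 -121.4   83.7] yaw -12.4 F [ -2.  -10.5   1.3] grip 0.4
shift [  1.6  -0.6 -12.1] turn -0.4
25 9092 [133.79286231 209.21866163]
106 1620 [208.90251459 219.50547424]
```

Emit:
{"name": "step_arm", "arguments": {"targets": [[[0,0,-0.0015,0],[0,0,-0.003,0],[0,0,-0.0045,0],[0,0,-0.006,0],[0,0,-0.007,0]]]}}

```text
time: 8.73
tool_pos: [533.1, -114.8, 83.7]
tcp_rot: [-0.088, 1.561, -1.874]
contact_force: [-3.3, -14.1, 1.7]
grip_width: 0.3
```

```bash
python3 lk.py
```

```text
t 8.73 pos [ 533.1 -114.8   83.7] yaw -12.3 F [ -3.3 -14.1   1.7] grip 0.3
shift [ 1.7 -0.6 -5.3] turn -0.3
25 9088 [127.0020633  202.44431726]
106 1571 [202.11478771 212.87054598]
```

Emit:
{"name": "step_arm", "arguments": {"targets": [[[0,0,-0.001,0],[0,0,-0.002,0],[0,0,-0.003,0],[0,0,-0.004,0],[0,0,-0.005,0]]]}}

```text
time: 9.2
tool_pos: [533.1, -114.6, 83.9]
tcp_rot: [-0.065, 1.553, -1.85]
contact_force: [-7.9, -29.8, 2.0]
grip_width: 0.4
```

```bash
python3 lk.py
```

```text
t 9.2 pos [ 533.1 -114.6   83.9] yaw -12.3 F [ -7.9 -29.8   2. ] grip 0.4
shift [ 1.8 -0.7 -5.1] turn -0.3
25 9139 [126.89521026 202.39245243]
106 1541 [202.03238353 212.6933885 ]
```

Hard stop: the teeth tip is at r≈127 mm, about 13 mm inside the rim noses, after about 43 mm of travel. That fits fully home. I'll back off and verify.

Emit:
{"name": "step_arm", "arguments": {"targets": [[[0,0,0.008,0],[0,0,0.016,0],[0,0,0.024,0],[0,0,0.034,0],[0,0,0.045,0]]]}}

```text
time: 9.67
tool_pos: [523.3, -158.7, 84.5]
tcp_rot: [-0.103, 1.554, -1.887]
contact_force: [0.1, -0.2, -0.2]
grip_width: 0.8
```

Emit:
{"name": "step_arm", "arguments": {"targets": [[[-0.02,0,0.01,0],[-0.05,0,0.02,0],[-0.08,0,0.03,0],[-0.1,0,0.04,0],[-0.12,0,0.05,0]]]}}

```text
time: 10.08
tool_pos: [513.2, -206.4, 207.0]
tcp_rot: [-0.037, 1.554, -1.822]
contact_force: [0.4, -0.1, -0.0]
grip_width: 0.4
```

```bash
python3 lk.py; python3 - <<'E'
from h import *
b=cap('top'); C=np.array([579.3,105.7])
h=cv2.cvtColor(b['color'],cv2.COLOR_RGB2HSV); m=cv2.inRange(h,(16,90,60),(33,255,255))
k,l,st,ce=cv2.connectedComponentsWithStats(m)
for i in range(1,k):
    z=deep(b,[ce[i]])[0][2]; z=122 if 115<z<129 else 137
    P=plane(b,[ce[i]],z)[0]; d=P[:2]-C
    if st[i,4]>15 and 50<np.hypot(*d)<115: print(z,st[i,4],P.round(0),deep(b,[ce[i]])[0].round(0),np.hypot(*d).round(1),np.degrees(np.arctan2(d[1],d[0])).round(1))
x0,y0,x1,y1=190,140,390,265
cv2.imwrite('pics/top3.png',np.clip(cv2.resize(b['color'][y0:y1,x0:x1,::-1],None,fx=4,fy=4,interpolation=cv2.INTER_CUBIC)*1.6,0,255).astype(np.uint8))
E
```

```text
t 10.08 pos [ 513.2 -206.4  207. ] yaw -12.2 F [ 0.4 -0.1 -0. ] grip 0.4
shift [ 123.3   -0.6 -101.2] turn -0.2
25 2585 [154.19106447 191.03021141]
106 1175 [203.05719207 213.81775413]
122 30 [655.  36. 122.] [655.  36. 120.] 102.3 -42.6
122 25 [602. 207. 122.] [602. 207. 123.] 104.0 77.3
137 410 [567.  44. 137.] [567.  44. 138.] 62.4 -101.0
137 115 [535.  61. 137.] [540.  58.  95.] 62.9 -134.4
137 97 [506. 150. 137.] [505. 150. 140.] 86.2 148.7
122 29 [479.  75. 122.] [479.  75. 125.] 104.5 -163.0
```

View pics/top3.png

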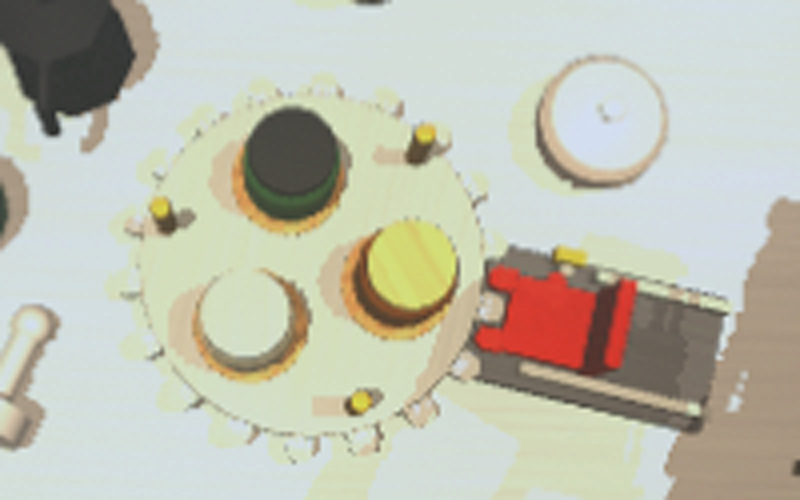

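The lock's teeth straddle the rim tooth at (490,305), all three jars stand in their places, and the slide stayed home after release. I'm handing the job in.

```bash
python3 -c "
from plant import bot
print(bot.close_job())"
```

```text
the job is handed in; nothing more can be done
None
```

I turned the platter about 40.6° clockwise by gripping one brass peg, which brought the amber jar into line with the lock. I then pushed the red slide home with closed fingers and handed the job in at about 10 s on the robot's clock. The hand-in gives no verdict.

- **Alignment:** the lock line lies at about −102°. Amber's lid read −101.0° and the pegs imply about −102.7°. The two readings differ by 1.7°, but both are within the 2° band, or about 1 mm at the jar.
- **Lock:** the slide travelled about 43 mm to a hard stop, with a peak push of about 31 N. Its teeth reached about 13 mm inside the noses of the rim teeth. After I backed off, the push plate stayed within about 1 mm of that position, and the two teeth straddle a rim tooth in the last picture.
- **Jars and bystanders:** all three jars are upright in their places. The sugar bowl looks unmoved in the last crop, and so do the visible parts of the tamper and moka pot. The grinder was nearly out of that crop, and I did not measure the bystanders separately.
- **Robot:** it stands clear of everything, with about zero contact force.

No check failed.

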